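# Dial the code on the medicine strongbox and push its lock bar home

### The job

Roll the three thumbwheels of the blue strongbox until the code 4 - 2 - 5 shows on top, counted from the left as seen from the robot (green, yellow, blue; left and middle squarely on top), then push the orange lock bar fully home towards the wheels and leave it so. The right wheel's catch is worn and may lie up to 17 degrees before or after its 5: if the bar stops short, do not force it, but shift that wheel a little and feel again. Do not lean hard on the wheels, and leave the stock around the box where it is.

Things in the scene. Friction and masses are not known exactly. Their poses are not given: they have to be found in the camera images.
- case: blue steel strongbox, fixed, 275 by 250 mm (x, y), top 66 mm above the table, wheels standing up out of its slots. Origin on the table under the middle axle; box from x = -135 to +140 mm. x points from the orange bar to the wheels (away from the robot, give or take its yaw), y left along the row of wheels, z up
- wheel_left (a joint): rotation of the left thumbwheel, rad, endless. (N - 1) * 1.047, plus or minus whole turns of 6.283, puts number N exactly on top. Growing values roll the wheel's top away from the bar (towards the strongbox's +x) and bring up higher numbers. No click stops: it stays where it is left; turning it takes about 2 N at a rib
- wheel_middle (a joint): rotation of the middle thumbwheel, rad, endless. (N - 1) * 1.047, plus or minus whole turns of 6.283, puts number N exactly on top. Growing values roll the wheel's top away from the bar (towards the strongbox's +x) and bring up higher numbers. No click stops: it stays where it is left; turning it takes about 2 N at a rib
- wheel_right (a joint): rotation of the right thumbwheel, rad, endless. (N - 1) * 1.047, plus or minus whole turns of 6.283, puts number N exactly on top. Growing values roll the wheel's top away from the bar (towards the strongbox's +x) and bring up higher numbers. No click stops: it stays where it is left; turning it takes about 2 N at a rib
- wheel_left_axle (a point): centre of the left (+y) wheel, on its axle, 54 mm above the table, axes as the strongbox's. All wheels: drum radius 28 mm, width 30 mm, with six number fields 60 degrees apart, numbers as dots like on a die: 1 on white, 2 yellow, 3 red, 4 green, 5 blue, 6 black. The number on top counts
- wheel_middle_axle (a point): centre of the middle wheel, on its axle; wheels are 66 mm apart. All wheels: six straight radial ribs, each midway between two number fields (30 degrees either side of a field's middle), 7 mm thick, 30 mm wide along the axle, reaching to radius 42 mm; diameter 84 mm over the ribs
- wheel_right_axle (a point): centre of the right (-y) wheel, on its axle. All wheels: a plain dark locking rim, radius 29 mm, 8 mm wide, on the wheel's -y side; gaps of 28 mm between wheels. The left and middle wheels catch exactly at 4 and 2; this one at 5 plus a hidden error of up to 0.3 rad either way, fixed for the run, to be found by trying the bar
- bar (a joint): how far the orange lock bar is pushed towards the wheels, m: 0 = out, 0.025 = fully home. Slides stiffly (3 N), stays where left. Its hidden rounded teeth meet the wheels' rims after about 8 mm and go on (under 20 N) only if every wheel is within about 8 degrees of its catch; they then centre the wheels, which can no longer turn. Stopped at the rims, the wheels still turn
- bar_grip (a point): middle of the orange bar's upright grip, 84 mm above the table: a block 14 mm thick (x), 120 mm long (y), from 68 to 100 mm above the table, 85 mm before the wheels' axles (-x) when out; axes as the strongbox's
- pill_jar_mid (a point): bystander: amber jar, diameter 54, height 75 mm; its middle, 37 mm above its underside
- tape_roll_mid (a point): bystander: paper tape roll lying flat on the rear of the strongbox's top, outer diameter 60, height 18 mm; its middle, 9 mm above its underside
- glove_carton_mid (a point): bystander: white carton 120 x 75 x 60 mm; its middle, 30 mm above its underside
- rub_bottle_mid (a point): bystander: blue hand-rub bottle, diameter 68, height 170 mm; its middle, 85 mm above its underside
- mask_carton_mid (a point): bystander: cardboard carton 200 x 110 x 80 mm; its middle, 40 mm above its underside
- steel_bowl_mid (a point): bystander: steel bowl, rim diameter 120, height 45 mm; its middle, 22 mm above its underside
- spray_can_mid (a point): bystander: green can, diameter 52, height 120 mm; its middle, 60 mm above its underside

How it is judged:
By the outcome, as a careful person would: the job done as asked, in the order asked, and still so for the second after the job is handed in, with the robot touching nothing.
It also fails if it takes over 72 s, if anything falls off the work surface, if the arm or the gripper's body presses on something with over 40 N, if the wrist force passes 120 N, or if a joint passes its speed limit or range.

### The arm

A 6-joint arm with a two-finger parallel gripper is mounted at the origin on the work surface. World frame = base frame: x ahead of the robot, y to its left, z up, the work surface at z = 0. Lengths are in mm, angles in rad, forces in N, time in s.
With the tool pointing down it reaches from about 300 to 775 mm from the base axis. Payload 14.6 kg.
Tool frame: the origin (TCP) lies on the front face of the gripper's body, between the roots of the fingers; the fingertips stand 97 mm ahead of it and the grasp point (between the pads) lies 78 mm ahead of it; z points along the fingers, y is the direction in which the jaws open and shut (so a half turn about z gives the same grasp; the last joint's range is limited). The gripper opens to 94 mm and grips with 3 to 60 N. Pads are 16 mm wide; open, the fingers measure 119 mm over their backs; the gripper's body (75 mm by 177 mm) begins 78 mm behind the grasp point.
Start: joints at [-1.27, 0.3, 1.521, -0, 1.321, -0.067], TCP at [197.753, -513.209, 302.646] pointing down, gripper open.
Joint ranges: [-3.03, 3.03], [-0.79, 2.21], [0.23, 2.52], [-1.04, 4.18], [0, 3.07], [-2.55, 2.55]. Speed limits (rad/s): [2.22, 2.22, 2.57, 3.14, 3.14, 3.14].

### API

Orientations are given as [roll, pitch, yaw] about the fixed x, y, z axes, in that order (R = Rz(yaw) Ry(pitch) Rx(roll)).
In Python, from cell import manip, eyes, finder gives the robot as it stands.
- The arm moves only by the tool drive_tool, never from a script. Its argument "rows" is a list of rows, each an object with "offset": the shift along the tool's x, y, z in mm, a list of three; "spin": the turn about the tool's z in degrees; "jaw": the finger opening in mm, from 0 to 94. In form: [{"offset": [dx, dy, dz], "spin": spin, "jaw": jaw}, ...]. A call has 1 to 20 rows; each row shifts and turns the commanded pose from where the row before left it, along the tool's axes as they then stand; what a row does not reach is not made up. A row lasts 1/10 s, in which the tool goes at most 50 mm and 8.59 degrees, less where a joint would pass 70% of its speed; a pose out of reach is approached as far as the arm can. A call is refused whole if a number of a shift passes 50 or a number of a turn 8.59, either way. A call with a gripper value outside its range is refused whole. The fingers move at their own pace and stop on an object; "force" is the grip in N (left out, the last holds). Time passes only in rows, so rows that do not move let the fingers close. It gives the time, the measured TCP pose, the force and the opening at its end, in the units of the state.
- manip.read_state(): the state, without advancing time (a new reading comes with each control period).
- eyes.camera(name): name is "side" or "top" or "wrist"; returns a dict with "color" (480x640x3 uint8, blue, green, red), "depth" (480x640 float32, mm along the optical axis (not along the pixel's ray), 0 where there is no reading), "vfov" (degrees; the focal length in pixels is half the picture's height over the tangent of half this angle, whatever the lens; pixels are square), "cx", "cy" (the principal point, pixels), "D" ([k1, k2, p1, p2, k3] as OpenCV has them; the pictures are not rectified), "rvec" (rotation vector, rad) and "tvec" (3), from world to camera coordinates, as OpenCV has them. Camera axes: x right, y down, z forward; pixel columns grow to the right and rows downward; lengths in mm; the calibration is good to about 2 mm. A picture is of the moment at which its call begins.
- manip.sign_off(): hands the job in, once; it reports no verdict.
Trained networks look in the newest picture that a camera, given by its name, has taken for a name from the list of things; names that differ only in an ending like _2 or _b are one class to them, and where a whole thing is asked for, a point or a joint stands for the part that bears it (a point fixed in the world has none). Each returns a list of dicts, best first, with "p" (0 to 1); they miss things now and then, are a little off and sometimes report something else, mostly with a low value. They report only what shows in the picture. A call takes as long as a camera call.
- finder.find_in(camera, target): "uv" ([column, row] in pixels, amid what is visible of it).
The state is a dict: "clock": time; "joints": joint angles; "qd": joint speeds; "effort": joint torques, N m; "eef_pos": TCP position; "eef_rot": TCP orientation; "wrist_force": force on the tool from outside, world axes, zero at the start; "moment": the same for the moment, N m; "finger_gap": finger opening in mm.
Only numpy, scipy, OpenCV 4.12 (cv2) and the standard library are available. Lean on these libraries where they do the work, as an engineer would, in place of code of your own. Each camera call takes 0.05 s, during which the arm holds its last target. There are 200 camera calls.

## Working session

There is one attempt and no reset: what is moved stays moved. The work goes in short steps, Python scripts to look and compute and a tool call to move; the robot and the scene stay as the last step left them, time stands still between calls to the robot, and variables do not carry over. Pictures are saved under pics/ and viewed, about 8 in all and at most 12, crops included, and the job is handed in when it is done.

Besides the shell and the picture viewer there is one more tool, called as name(argument=value, ...) on one line, values as JSON. drive_tool: Moves the arm, as the interface text tells. Its arguments: {"type":"object","properties":{"rows":{"type":"array","items":{"type":"object","properties":{"offset":{"type":"array","items":{"type":"number"}},"spin":{"type":"number"},"jaw":{"type":"number"}}}},"force":{"type":"number"}},"required":["rows"]}

```bash
ls; mkdir -p pics; cat > h.py <<'E'
import numpy as np, cv2
from cell import manip, eyes, finder
def K(c):
    f=240/np.tan(np.radians(c['vfov']/2)); return np.array([[f,0,c['cx']],[0,f,c['cy']],[0,0,1]])
def world(c,uv,z=None,depth=None):
    R,_=cv2.Rodrigues(np.array(c['rvec'],float)); t=np.array(c['tvec'],float).ravel()
    n=cv2.undistortPoints(np.array([[uv]],float),K(c),np.array(c['D'],float))[0,0]
    d=R.T@np.array([n[0],n[1],1]); o=-R.T@t
    s=(z-o[2])/d[2] if z is not None else depth
    return o+s*d
def proj(c,P):
    return cv2.projectPoints(np.array(P,float).reshape(-1,1,3),np.array(c['rvec'],float),np.array(c['tvec'],float),K(c),np.array(c['D'],float))[0].reshape(-1,2)
E
python3 - <<'E'
from h import *
s=manip.read_state();print(s)
for n in ['top','side']:
    c=eyes.camera(n); cv2.imwrite(f'pics/{n}0.png',c['color']); 
    print(n,c['vfov'],c['cx'],c['cy'],c['rvec'],c['tvec'])
    for t in ['case','wheel_left_axle','wheel_middle_axle','wheel_right_axle','bar_grip','tape_roll_mid']:
        r=finder.find_in(n,t)[:3]
        print(t,[(np.round(q['uv']),round(q['p'],2), np.round(world(c,q['uv'],depth=c['depth'][int(q['uv'][1]),int(q['uv'][0])]))) for q in r])
E
```

```text
pics
{'clock': 0.0, 'joints': array([-1.26959691e+00,  3.00469926e-01,  1.52159333e+00,  1.50663915e-05,
        1.32069997e+00, -6.65726032e-02]), 'qd': array([-1.24830450e-03,  2.14917521e-03,  5.12870289e-04, -3.29163948e-03,
        7.25337699e-04,  1.97760757e-05]), 'effort': array([-8.55256494e-04, -5.31812525e+01, -3.52735126e+01,  7.08008185e-02,
        2.44121393e-02, -9.45766601e-05]), 'eef_pos': array([ 197.71325719, -513.06864074,  302.08172826]), 'eef_rot': array([-3.14042564e+00, -9.24316517e-05,  3.67768232e-01]), 'wrist_force': array([-0.25582568, -0.05598692,  0.23493172]), 'moment': array([0.04564226, 0.05062686, 0.02063462]), 'finger_gap': 94.17059689741727}
top 51.443526359759105 319.3891896330268 248.48540757225388 [ 2.05848967 -2.15996305  0.2402424 ] [  -3.23574648  521.62344791 1484.25639661]
case [(array([291., 228.]), 0.81, array([585.,  55.,  80.])), (array([287., 224.]), 0.35, array([595.,  69.,  89.]))]
wheel_left_axle [(array([288., 226.]), 0.74, array([591.,  63.,  88.]))]
wheel_middle_axle []
wheel_right_axle [(array([288., 229.]), 0.76, array([581., 
[... 292 characters left out ...]
2420742208016 234.34952754003112 [ 0.74665968 -2.39071149  1.34031663] [ 395.9530638   235.65502898 1219.12909663]
case [(array([257., 262.]), 0.66, array([557., 105.,  66.])), (array([209., 318.]), 0.43, array([525., 302.,  48.])), (array([285., 254.]), 0.2, array([504.,  68.,  87.]))]
wheel_left_axle [(array([254., 264.]), 0.71, array([589.,  82.,  34.]))]
wheel_middle_axle [(array([254., 266.]), 0.65, array([550., 126.,  67.])), (array([285., 255.]), 0.33, array([503.,  70.,  84.]))]
wheel_right_axle [(array([256., 265.]), 0.8, array([553., 115.,  65.]))]
bar_grip [(array([286., 253.]), 0.57, array([503.,  66.,  88.]))]
tape_roll_mid [(array([199., 248.]), 0.7, array([705., 139.,  67.]))]
```

```bash
python3 - <<'E'
from h import *
a=cv2.imread('pics/top0.png')[150:310,200:400]; b=cv2.imread('pics/side0.png')[170:350,140:380]
cv2.imwrite('pics/m0.png',np.vstack([cv2.resize(a,(400*1,320)).copy() if 0 else cv2.copyMakeBorder(cv2.resize(a,None,fx=2.2,fy=1.8) if 0 else cv2.resize(a,None,fx=1.9,fy=1.9),0,0,0,20,cv2.BORDER_CONSTANT)[:, :400],]) if 0 else cv2.resize(a,(740,592),interpolation=cv2.INTER_CUBIC))
cv2.imwrite('pics/m1.png',cv2.resize(b,(800,600),interpolation=cv2.INTER_CUBIC))
E
```

```text
(no output)
```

View pics/m0.png

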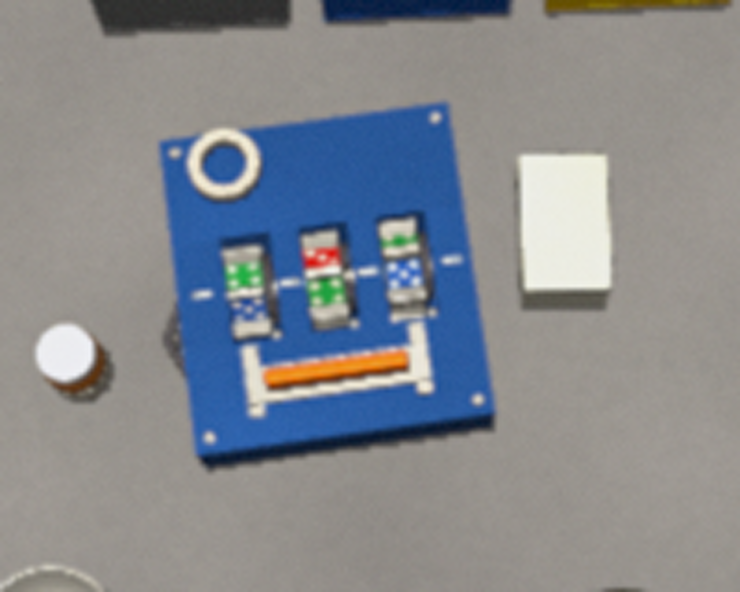

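View pics/side0.png

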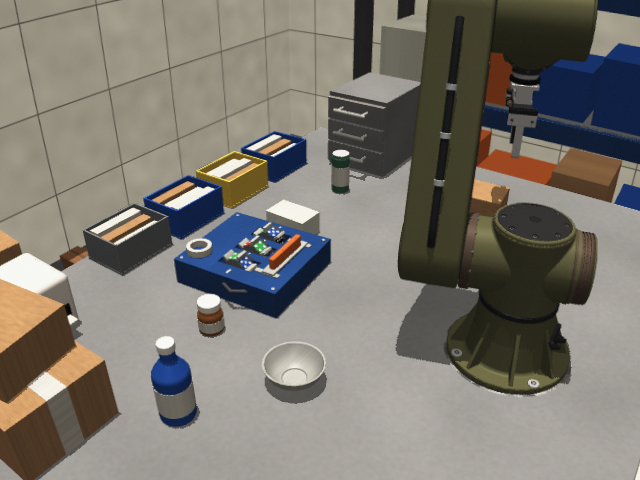

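Top crop (scale 3.7, offset 200,150): box with corners (160,143), (447,103), (494,412), (203,460); the left wheel shows green/blue, the middle red/green and the right green/blue. The side view confirms the layout, with the tape on the box's rear left. Next I'll fit the box pose and go close.

```bash
python3 - <<'E'
from h import *
c=eyes.camera('top')
hsv=cv2.cvtColor(c['color'],cv2.COLOR_BGR2HSV)
v,u=np.mgrid[145:285,225:350]; v=v.ravel();u=u.ravel()
m=(hsv[v,u,0]>100)&(hsv[v,u,0]<125)&(hsv[v,u,1]>120)&(hsv[v,u,2]>90)
P=np.array([world(c,(a,b),z=66) for a,b in zip(u[m],v[m])])
r=cv2.minAreaRect(P[:,:2].astype(np.float32)); print(r, cv2.boxPoints(r))
# ticks on z=66
print([np.round(world(c,(200+x/3.7,150+y/3.7),z=66),1) for x,y in [(203,295),(287,282),(367,271),(452,260)]])
print('cam pos', -cv2.Rodrigues(c['rvec'])[0].T@c['tvec'])
w=eyes.camera('wrist'); R=cv2.Rodrigues(w['rvec'])[0]
s=manip.read_state(); print('wrist cam',-R.T@w['tvec'],'axis',R[2],'xaxis',R[0],w['vfov'],s['eef_pos'])
for t in ['case','pill_jar_mid','glove_carton_mid','spray_can_mid','steel_bowl_mid','rub_bottle_mid']:
    q=finder.find_in('top',t)[:1]; print(t,[(np.round(x['uv']),x['p'],np.round(world(c,x['uv'],z=60))) for x in q])
E
```

```text
((662.72265625, 70.85350036621094), (402.08673095703125, 254.23873901367188), 4.888638496398926) [[451.57764  180.37766 ]
 [473.24365  -72.93622 ]
 [873.8677   -38.670654]
 [852.20166  214.64322 ]]
[array([588. , 168.8,  66. ]), array([595.9,  98.1,  66. ]), array([602.3,  30.7,  66. ]), array([608.4, -41.2,  66. ])]
cam pos [ 187.43731135   -7.2517632  1562.02855562]
wrist cam [ 272.93945507 -483.22910677  385.31290111] axis [-0.25563918 -0.09814371 -0.96177774] xaxis [ 3.59583673e-01 -9.33112777e-01 -3.58213045e-04] 58.94816214622389 [ 197.74973597 -513.20006897  302.64974864]
case [(array([292., 227.]), 0.55, array([592.,  55.,  60.]))]
pill_jar_mid [(array([222., 244.]), 0.63, array([549., 273.,  60.]))]
glove_carton_mid [(array([352., 209.]), 0.92, array([ 641., -136.,   60.]))]
spray_can_mid [(array([441., 199.]), 0.66, array([ 663., -419.,   60.]))]
steel_bowl_mid [(array([210., 324.]), 0.87, array([304., 310.,  60.]))]
rub_bottle_mid [(array([149., 283.]), 0.84, array([438., 495.,  60.]))]
```

drive_tool(rows=[{"offset": [20,-16,0],"spin": 0,"jaw": 0},{"offset": [33.5,-26.3,0],"spin": 0,"jaw": 0},{"offset": [33.5,-26.3,0],"spin": 0,"jaw": 0},{"offset": [33.5,-26.3,0],"spin": 0,"jaw": 0},{"offset": [33.5,-26.3,0],"spin": 0,"jaw": 0},{"offset": [33.5,-26.3,0],"spin": 0,"jaw": 0},{"offset": [33.5,-26.3,0],"spin": 0,"jaw": 0},{"offset": [33.5,-26.3,0],"spin": 0,"jaw": 0},{"offset": [33.5,-26.3,0],"spin": 0,"jaw": 0},{"offset": [33.5,-26.3,0],"spin": 0,"jaw": 0},{"offset": [33.5,-26.3,0],"spin": 0,"jaw": 0},{"offset": [33.5,-26.3,0],"spin": 0,"jaw": 0},{"offset": [33.5,-26.3,0],"spin": 0,"jaw": 0},{"offset": [33.5,-26.3,0],"spin": 0,"jaw": 0},{"offset": [33.5,-26.3,0],"spin": 0,"jaw": 0},{"offset": [33.5,-26.3,0],"spin": 0,"jaw": 0},{"offset": [0,0,0],"spin": 7.75,"jaw": 0},{"offset": [0,0,0],"spin": 7.75,"jaw": 0},{"offset": [0,0,0],"spin": 0,"jaw": 0}])

```text
clock: 3.0
eef_pos: [537.7, 58.0, 302.5]
eef_rot: [3.142, 0.0, 0.096]
wrist_force: [-0.8, -0.1, 0.2]
finger_gap: 0.4
```

```bash
cat > look.py <<'E'
import sys
from h import *
s=manip.read_state(); print({k:np.round(s[k],3) for k in ['clock','eef_pos','eef_rot','wrist_force','finger_gap']})
c=eyes.camera('wrist'); np.save('pics/%s.npy'%sys.argv[1],c,allow_pickle=True); cv2.imwrite('pics/%s.png'%sys.argv[1],c['color'])
E
python3 look.py w1; python3 - <<'E'
from h import *
c=np.load('pics/w1.npy',allow_pickle=True).item()
for t in ['bar_grip','wheel_left_axle','wheel_middle_axle','wheel_right_axle']:
    print(t,[(np.round(q['uv']),round(q['p'],2)) for q in finder.find_in('wrist',t)[:3]])
E
```

```text
{'clock': np.float64(3.0), 'eef_pos': array([537.746,  57.98 , 302.502]), 'eef_rot': array([3.142, 0.   , 0.096]), 'wrist_force': array([-0.842, -0.059,  0.176]), 'finger_gap': np.float64(0.405)}
bar_grip [(array([317., 259.]), 0.56)]
wheel_left_axle [(array([319., 150.]), 0.59)]
wheel_middle_axle [(array([317., 151.]), 0.57)]
wheel_right_axle [(array([322., 149.]), 0.57)]
```

View pics/w1.png

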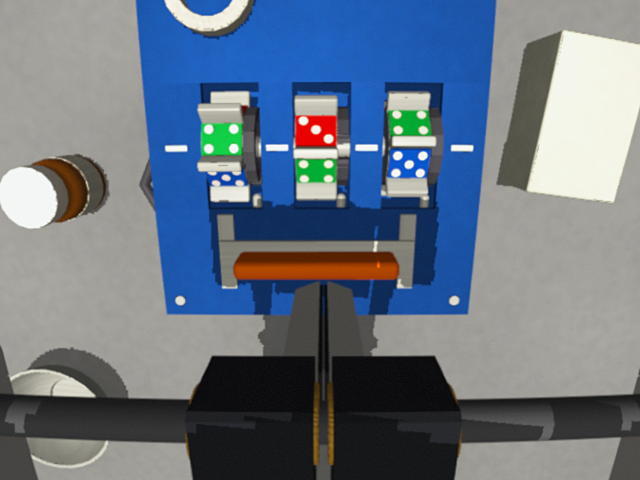

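The wrist view shows the box squarely: ticks at (176,149), (277,148), (367,148), (462,149). Left wheel is green (4) just past the top, middle has red (3) behind and green (4) in front, right has green (4) behind and blue (5) in front. I'll get the angles from the depth.

```bash
cat > ang.py <<'E'
import sys
from h import *
O=np.array([598.2,64.6]); YAW=0.097
try: O,YAW=np.load('pose.npy',allow_pickle=True)
except Exception: pass
def case(P):
    P=np.asarray(P,float); d=P[...,:2]-O; cs,sn=np.cos(YAW),np.sin(YAW)
    return np.stack([d[...,0]*cs+d[...,1]*sn,-d[...,0]*sn+d[...,1]*cs,P[...,2]],-1)
def cloud(c):
    R,_=cv2.Rodrigues(np.array(c['rvec'],float)); t=np.array(c['tvec'],float).ravel()
    v,u=np.mgrid[0:480,0:640]; uv=np.stack([u,v],-1).reshape(-1,1,2).astype(float)
    n=cv2.undistortPoints(uv,K(c),np.array(c['D'],float)).reshape(-1,2)
    z=c['depth'].reshape(-1); X=np.c_[n*z[:,None],z]
    W=(X-t)@R; W[z==0]=1e4
    return case(W), c['color'].reshape(-1,3)
def wheels(c):
    P,col=cloud(c)
    hsv=cv2.cvtColor(col.reshape(1,-1,3),cv2.COLOR_BGR2HSV)[0].astype(int)
    for n,y0 in [('L',66),('M',0),('R',-66)]:
        x,y,z=P.T; r=np.hypot(x,z-54); a=np.degrees(np.arctan2(x,z-54))
        m=(abs(y-y0)<15)&(r<50)&(r>24)&(z>70)
        tip=m&(r>39.5)&(abs(a)<60)
        h,e=np.histogram(a[tip],bins=np.arange(-62,63,4))
        best=None
        for ph in np.arange(-30,30,0.5):   # ribs at ph+60k
            d=(a[m]-ph+30)%60-30; lat=abs(r[m]*np.sin(np.radians(d)))
            # predicted: points with r>31 lie within 3.5 of a rib centre line
            k=r[m]>31; cost=np.mean(np.minimum(np.maximum(lat[k]-3.5,0),6)**2)+np.mean(lat[~k]<3.0)*10
            if best is None or cost<best[0]: best=(cost,ph)
        txt=[]
        for nm,sel in [('white1/rib',None),('yellow2',(20,35)),('red3',(0,8)),('green4',(45,80)),('blue5',(100,125))]:
            if sel is None: continue
            k=m&(r<31)&(hsv[:,0]>=sel[0])&(hsv[:,0]<=sel[1])&(hsv[:,1]>110)
            if k.sum()>25: txt.append((nm,k.sum(),round(np.percentile(a[k],3),1),round(np.percentile(a[k],97),1)))
        print(n,'rib phase',best,'tips',[(int(e[i])+2,h[i]) for i in range(len(h)) if h[i]>8],'field angs',txt,'yrange',np.round(np.percentile(y[tip],[2,98]),1))
if __name__=='__main__':
    c=np.load('pics/%s.npy'%sys.argv[1],allow_pickle=True).item()
    wheels(c)
E
python3 - <<'E'
from h import *
c=np.load('pics/w1.npy',allow_pickle=True).item()
T=np.array([world(c,p,z=66)[:2] for p in [(176,149),(277,148),(367,148),(462,149)]]); print(T)
d=T[3]-T[0]; yaw=np.arctan2(d[0],-d[1]); print(yaw)
S=np.array([world(c,p,z=66)[:2] for p in [(180.5,300),(454.5,300)]]);print(S,S.mean(0))
import ang
np.save('pose.npy',np.array([T.mean(0),yaw],dtype=object),allow_pickle=True)
ang.O=T.mean(0);ang.YAW=yaw
P,col=ang.cloud(c)
x,y,z=P.T
m=(abs(z-66)<4)&(abs(x)<200)&(abs(y)<160); print('top plane z',np.median(z[m]),'x',np.percentile(x[m],[0.5,99.5]),'y',[np.percentile(y[m&(abs(x-q)<4)],[.5,99.5]) for q in(-110,-100,60)])
g=(z>85)&(abs(x+85)<30)&(abs(y)<65); print('grip z',np.percentile(z[g],[50,90]),'x',np.percentile(x[g],[3,97]),'y',np.percentile(y[g],[1,99]))
ang.wheels(c)
E
```

```text
[[586.99920246 173.99186593]
 [594.44114045  98.9079242 ]
 [600.78391119  32.72746763]
 [607.25618547 -37.83197393]]
0.09534133338512442
[[465.08200358 170.05169152]
 [486.6778253  -53.98594093]] [475.87991444  58.03287529]
top plane z 66.64028902154115 x [-132.98651502  100.72139191] y [array([-120.21172981,  127.23721877]), array([-121.01583595,  127.68623298]), array([-120.36920309,  127.10531108])]
grip z [ 99.73859778 101.22333777] x [-89.22207512 -59.80433021] y [-54.05896748  60.5677816 ]
L rib phase (np.float64(5.489866003092383), np.float64(-15.5)) tips [(-20, np.int64(39)), (-16, np.int64(152)), (-12, np.int64(179)), (-8, np.int64(55)), (40, np.int64(211)), (44, np.int64(129)), (48, np.int64(71))] field angs [('green4', np.int64(688), np.float64(-6.9), np.float64(33.5)), ('blue5', np.int64(265), np.float64(-56.1), np.float64(-30.5))] yrange [54.8 80.3]
M rib phase (np.float64(4.5062945796565), np.float64(-3.0)) tips [(-60, np.int64(59)), (-56, np.int64(95)), (-8, np.int64(34)), (-4, np.int64(167)), (0, np.int64(201)), (4, np.int64(13)), (52, np.int64(199)), (56, np.int64(85)), (60, np.int64(24))] field angs [('red3', np.int64(697), np.float64(5.0), np.float64(43.2)), ('green4', np.int64(524), np.float64(-49.4), np.float64(-14.6))] yrange [-11.   14.6]
R rib phase (np.float64(5.417412774065142), np.float64(9.0)) tips [(-52, np.int64(61)), (-48, np.int64(97)), (-44, np.int64(99)), (4, np.int64(75)), (8, np.int64(172)), (12, np.int64(181))] field angs [('green4', np.int64(469), np.float64(22.5), np.float64(53.9)), ('blue5', np.int64(637), np.float64(-39.0), np.float64(2.7))] yrange [-76.8 -51.4]
```

```bash
python3 - <<'E'
from h import *
import ang
O,Y=np.load('pose.npy',allow_pickle=True)
O=O+np.array([np.cos(Y),np.sin(Y)])*1+np.array([-np.sin(Y),np.cos(Y)])*3.6
np.save('pose.npy',np.array([O,Y],dtype=object),allow_pickle=True); ang.O=O; print(O,Y)
c=np.load('pics/w1.npy',allow_pickle=True).item()
ang.wheels(c)
P,col=ang.cloud(c); x,y,z=P.T; hsv=cv2.cvtColor(col[None],cv2.COLOR_BGR2HSV)[0]
g=(hsv[:,0]<16)&(hsv[:,1]>180)&(abs(x+85)<30)&(z>60)&(z<110); print('grip z',np.percentile(z[g],[2,50,90]),'x',np.percentile(x[g&(z>97)],[1,5,50,95,99]),'y',np.percentile(y[g],[1,99]))
for y0 in(66,0,-66):
  m=(abs(y-y0)<13)&(hsv[:,1]>150)&(np.hypot(x,z-54)<34)&(z>70); print(cv2.minEnclosingCircle, np.linalg.lstsq(np.c_[2*x[m],2*z[m],np.ones(m.sum())],x[m]**2+z[m]**2,rcond=None)[0][:2])
E
sed -i 's/print(cv2.*//' ang.py
```

```text
[598.0228593   70.62766836] 0.09534133338512442
L rib phase (np.float64(4.470281489029743), np.float64(-16.5)) tips [(-20, np.int64(91)), (-16, np.int64(176)), (-12, np.int64(193)), (36, np.int64(31)), (40, np.int64(210)), (44, np.int64(131)), (48, np.int64(53))] field angs [('green4', np.int64(845), np.float64(-8.8), np.float64(33.0)), ('blue5', np.int64(289), np.float64(-57.2), np.float64(-32.8))] yrange [51.7 79.5]
M rib phase (np.float64(4.099350056415475), np.float64(-3.5)) tips [(-60, np.int64(117)), (-56, np.int64(83)), (-8, np.int64(90)), (-4, np.int64(212)), (0, np.int64(146)), (48, np.int64(30)), (52, np.int64(188)), (56, np.int64(83)), (60, np.int64(14))] field angs [('red3', np.int64(909), np.float64(3.1), np.float64(45.4)), ('green4', np.int64(534), np.float64(-49.5), np.float64(-17.1))] yrange [-14.3  13.7]
R rib phase (np.float64(4.286881676317362), np.float64(8.5)) tips [(-52, np.int64(80)), (-48, np.int64(179)), (-44, np.int64(71)), (4, np.int64(136)), (8, np.int64(218)), (12, np.int64(131))] field angs [('green4', np.int64(646), np.float64(18.9), np.float64(55.6)), ('blue5', np.int64(661), np.float64(-38.5), np.float64(0.7))] yrange [-80.1 -51.6]
grip z [ 78.86993198  99.39498572 100.90978752] x [-90.64344331 -90.11119273 -83.72096202 -78.53915531 -78.01588005] y [-57.2715013   56.49895623]
<built-in function minEnclosingCircle> [-0.79437282 57.37660251]
<built-in function minEnclosingCircle> [-0.29964809 56.79372626]
<built-in function minEnclosingCircle> [-4.56615895e-02  5.70482194e+01]
```

drive_tool(rows=[{"offset": [23,-24.3,0],"spin": 0,"jaw": 0},{"offset": [23,-24.3,0],"spin": 0,"jaw": 0},{"offset": [23.2,-24.2,0],"spin": 0,"jaw": 0},{"offset": [0,0,35],"spin": 0,"jaw": 0},{"offset": [0,0,35],"spin": 0,"jaw": 0},{"offset": [0,0,31.5],"spin": 0,"jaw": 0},{"offset": [0,0,0],"spin": 0,"jaw": 0},{"offset": [0,0,0],"spin": 0,"jaw": 0}])

```text
clock: 4.05
eef_pos: [599.8, 136.8, 202.1]
eef_rot: [3.142, -0.0, 0.098]
wrist_force: [0.1, -1.0, 1.2]
finger_gap: 0.6
```

```bash
cat > st.py <<'E'
from h import *
import ang
s=manip.read_state(); p=ang.case(s['eef_pos']); print('t',s['clock'],'case xy',np.round(p[:2],2),'tip z',round(p[2]-97,2),'yaw',s['eef_rot'],'F',np.round(s['wrist_force'],2))
E
python3 st.py; python3 look.py w2
```

```text
t 4.05 case xy [ 8.07 65.69] tip z 105.13 yaw [ 3.14159188e+00 -3.21541745e-04  9.79635641e-02] F [ 0.08 -0.95  1.22]
{'clock': np.float64(4.05), 'eef_pos': array([599.8  , 136.783, 202.128]), 'eef_rot': array([ 3.142, -0.   ,  0.098]), 'wrist_force': array([ 0.08 , -0.953,  1.223]), 'finger_gap': np.float64(0.556)}
```

View pics/w2.png

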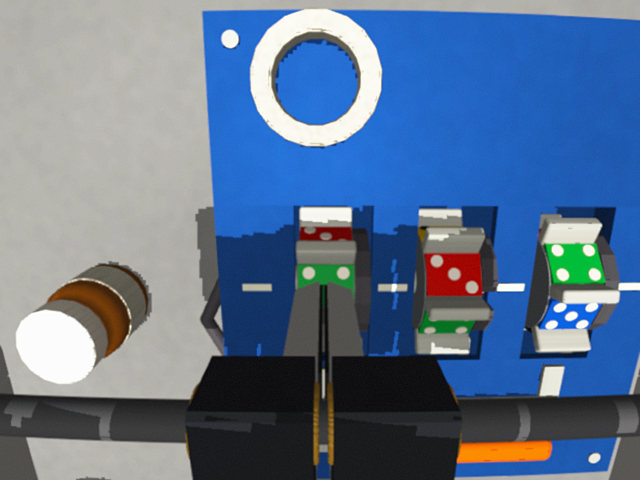

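The closed fingertips (323,285) are centred over the left wheel, in its green pocket. I'll lower them and roll toward the bar.

drive_tool(rows=[{"offset": [0,0,9.5],"spin": 0,"jaw": 0},{"offset": [0,0,8.5],"spin": 0,"jaw": 0},{"offset": [0,0,0],"spin": 0,"jaw": 0},{"offset": [-3,0,0],"spin": 0,"jaw": 0},{"offset": [-3,0,0],"spin": 0,"jaw": 0},{"offset": [-3,0,0],"spin": 0,"jaw": 0},{"offset": [-3,0,0],"spin": 0,"jaw": 0},{"offset": [-2.4,0,0],"spin": 0,"jaw": 0},{"offset": [0,0,0],"spin": 0,"jaw": 0},{"offset": [0,0,0],"spin": 0,"jaw": 0}])

```text
clock: 5.1
eef_pos: [585.1, 135.5, 183.3]
eef_rot: [3.142, 0.0, 0.097]
wrist_force: [0.5, 0.5, 1.3]
finger_gap: 0.1
```

```bash
python3 st.py
```

```text
t 5.1 case xy [-6.68 65.78] tip z 86.26 yaw [3.14157871e+00 1.88162472e-04 9.72776707e-02] F [0.52 0.5  1.33]
```

drive_tool(rows=[{"offset": [0.5,0,0],"spin": 0,"jaw": 0},{"offset": [0,0,-10],"spin": 0,"jaw": 0},{"offset": [0,0,-10],"spin": 0,"jaw": 0},{"offset": [11,33,0],"spin": 0,"jaw": 0},{"offset": [11,33,0],"spin": 0,"jaw": 0},{"offset": [0,0,0],"spin": 0,"jaw": 0},{"offset": [0,0,0],"spin": 0,"jaw": 0},{"offset": [0,0,10],"spin": 0,"jaw": 0},{"offset": [0,0,10],"spin": 0,"jaw": 0},{"offset": [0,0,0],"spin": 0,"jaw": 0},{"offset": [-4,0,0],"spin": 0,"jaw": 0},{"offset": [-4,0,0],"spin": 0,"jaw": 0},{"offset": [-4,0,0],"spin": 0,"jaw": 0},{"offset": [-4,0,0],"spin": 0,"jaw": 0},{"offset": [-4,0,0],"spin": 0,"jaw": 0},{"offset": [-4,0,0],"spin": 0,"jaw": 0},{"offset": [-4,0,0],"spin": 0,"jaw": 0},{"offset": [-2,0,0],"spin": 0,"jaw": 0},{"offset": [0,0,0],"spin": 0,"jaw": 0}])

```text
clock: 7.0
eef_pos: [583.9, 69.0, 183.2]
eef_rot: [3.142, 0.0, 0.097]
wrist_force: [0.7, 0.5, 0.2]
finger_gap: 0.4
```

```bash
python3 st.py; python3 look.py w3; python3 ang.py w3
```

```text
t 7.0 case xy [-14.24  -0.25] tip z 86.22 yaw [3.14157825e+00 2.79440336e-04 9.72670491e-02] F [0.75 0.49 0.19]
{'clock': np.float64(7.0), 'eef_pos': array([583.868,  69.027, 183.22 ]), 'eef_rot': array([3.142, 0.   , 0.097]), 'wrist_force': array([0.747, 0.491, 0.194]), 'finger_gap': np.float64(0.423)}
L rib phase (np.float64(3.6110134796461555), np.float64(29.0)) tips [(-36, np.int64(36)), (-32, np.int64(192)), (-28, np.int64(394)), (-24, np.int64(231)), (24, np.int64(321)), (28, np.int64(444)), (32, np.int64(266))] field angs [('red3', np.int64(584), np.float64(40.1), np.float64(55.7)), ('green4', np.int64(1699), np.float64(-17.7), np.float64(18.7))] yrange [51.4 79.4]
M rib phase (np.float64(12.584654311771065), np.float64(18.5)) tips [(-36, np.int64(15)), (-8, np.int64(68)), (-4, np.int64(459)), (16, np.int64(380)), (20, np.int64(502)), (24, np.int64(237))] field angs [('yellow2', np.int64(1465), np.float64(28.0), np.float64(56.1)), ('red3', np.int64(1255), np.float64(-21.4), np.float64(11.3))] yrange [-14.1  13.3]
R rib phase (np.float64(3.3045993248855656), np.float64(8.5)) tips [(-52, np.int64(64)), (-48, np.int64(328)), (-44, np.int64(134)), (4, np.int64(246)), (8, np.int64(460)), (12, np.int64(452))] field angs [('green4', np.int64(1871), np.float64(15.8), np.float64(56.2)), ('blue5', np.int64(1116), np.float64(-38.5), np.float64(-4.2))] yrange [-79.9 -51.6]
```

Left is centred on 4 and the middle went as predicted. Second stroke on the middle wheel.

drive_tool(rows=[{"offset": [0.5,0,0],"spin": 0,"jaw": 0},{"offset": [0,0,-10],"spin": 0,"jaw": 0},{"offset": [0,0,-10],"spin": 0,"jaw": 0},{"offset": [20.7,0,0],"spin": 0,"jaw": 0},{"offset": [21,0,0],"spin": 0,"jaw": 0},{"offset": [0,0,0],"spin": 0,"jaw": 0},{"offset": [0,0,10],"spin": 0,"jaw": 0},{"offset": [0,0,10],"spin": 0,"jaw": 0},{"offset": [0,0,0],"spin": 0,"jaw": 0},{"offset": [-4,0,0],"spin": 0,"jaw": 0},{"offset": [-4,0,0],"spin": 0,"jaw": 0},{"offset": [-4,0,0],"spin": 0,"jaw": 0},{"offset": [-4,0,0],"spin": 0,"jaw": 0},{"offset": [-4,0,0],"spin": 0,"jaw": 0},{"offset": [-4,0,0],"spin": 0,"jaw": 0},{"offset": [-4,0,0],"spin": 0,"jaw": 0},{"offset": [-4,0,0],"spin": 0,"jaw": 0},{"offset": [-2.4,0,0],"spin": 0,"jaw": 0},{"offset": [0,0,0],"spin": 0,"jaw": 0}])

```text
clock: 8.95
eef_pos: [591.5, 69.8, 183.1]
eef_rot: [-3.142, 0.001, 0.097]
wrist_force: [0.2, 0.1, -0.5]
finger_gap: 1.0
```

```bash
python3 st.py; python3 look.py w4; python3 ang.py w4|grep ^M
```

```text
t 8.95 case xy [-6.55 -0.2 ] tip z 86.05 yaw [-3.14155132e+00  6.65661000e-04  9.72512197e-02] F [ 0.17  0.09 -0.52]
{'clock': np.float64(8.95), 'eef_pos': array([591.526,  69.804, 183.052]), 'eef_rot': array([-3.142e+00,  1.000e-03,  9.700e-02]), 'wrist_force': array([ 0.165,  0.085, -0.517]), 'finger_gap': np.float64(0.998)}
M rib phase (np.float64(12.371357475162224), np.float64(28.0)) tips [(-28, np.int64(12)), (4, np.int64(534)), (24, np.int64(310)), (28, np.int64(463)), (32, np.int64(342))] field angs [('yellow2', np.int64(1054), np.float64(-11.2), np.float64(20.2))] yrange [-14.   13.2]
```

drive_tool(rows=[{"offset": [0.5,0,0],"spin": 0,"jaw": 0},{"offset": [0,0,-10],"spin": 0,"jaw": 0},{"offset": [0,0,-10],"spin": 0,"jaw": 0},{"offset": [-4,33,0],"spin": 0,"jaw": 0},{"offset": [-4,32.8,0],"spin": 0,"jaw": 0},{"offset": [0,0,0],"spin": 0,"jaw": 0},{"offset": [0,0,0],"spin": 0,"jaw": 0},{"offset": [0,0,10],"spin": 0,"jaw": 0},{"offset": [0,0,10],"spin": 0,"jaw": 0},{"offset": [0,0,0],"spin": 0,"jaw": 0},{"offset": [4,0,0],"spin": 0,"jaw": 0},{"offset": [4,0,0],"spin": 0,"jaw": 0},{"offset": [4,0,0],"spin": 0,"jaw": 0},{"offset": [4,0,0],"spin": 0,"jaw": 0},{"offset": [4.4,0,0],"spin": 0,"jaw": 0},{"offset": [0,0,0],"spin": 0,"jaw": 0},{"offset": [-0.5,0,0],"spin": 0,"jaw": 0},{"offset": [0,0,-10],"spin": 0,"jaw": 0},{"offset": [0,0,-10],"spin": 0,"jaw": 0},{"offset": [-40,-33,-10],"spin": 0,"jaw": 0}])

```text
clock: 11.0
eef_pos: [571.8, 31.3, 213.5]
eef_rot: [3.141, -0.002, 0.094]
wrist_force: [0.6, 0.8, 0.3]
finger_gap: 0.5
```

drive_tool(rows=[{"offset": [-40,-33,-10],"spin": 0,"jaw": 0},{"offset": [-34,0,0],"spin": 0,"jaw": 0},{"offset": [0,0,0],"spin": 0,"jaw": 0},{"offset": [0,0,0],"spin": 0,"jaw": 0}])

```text
clock: 11.4
eef_pos: [495.6, 57.1, 223.5]
eef_rot: [3.141, -0.003, 0.097]
wrist_force: [0.4, 0.4, 1.3]
finger_gap: 0.2
```

```bash
python3 st.py; python3 look.py w5; python3 ang.py w5
```

```text
t 11.4 case xy [-103.21   -3.71] tip z 126.54 yaw [ 3.14146305e+00 -2.56112033e-03  9.73513973e-02] F [0.38 0.36 1.27]
{'clock': np.float64(11.4), 'eef_pos': array([495.635,  57.111, 223.542]), 'eef_rot': array([ 3.141e+00, -3.000e-03,  9.700e-02]), 'wrist_force': array([0.377, 0.355, 1.271]), 'finger_gap': np.float64(0.206)}
L rib phase (np.float64(4.291390051566988), np.float64(29.0)) tips [(-36, np.int64(51)), (-32, np.int64(302)), (-28, np.int64(367)), (-24, np.int64(167)), (24, np.int64(440)), (28, np.int64(320)), (32, np.int64(142))] field angs [('red3', np.int64(39), np.float64(40.2), np.float64(55.4)), ('green4', np.int64(1572), np.float64(-19.2), np.float64(18.2)), ('blue5', np.int64(89), np.float64(-57.6), np.float64(-42.3))] yrange [51.6 79.5]
M rib phase (np.float64(3.5872655217010143), np.float64(29.0)) tips [(-36, np.int64(34)), (-32, np.int64(307)), (-28, np.int64(389)), (-24, np.int64(140)), (20, np.int64(10)), (24, np.int64(482)), (28, np.int64(336)), (32, np.int64(161))] field angs [('yellow2', np.int64(1931), np.float64(-18.8), np.float64(17.4)), ('red3', np.int64(45), np.float64(-57.3), np.float64(-53.5))] yrange [-14.4  13.7]
R rib phase (np.float64(4.1841222938841005), np.float64(-26.0)) tips [(-28, np.int64(305)), (-24, np.int64(359)), (-20, np.int64(254)), (28, np.int64(346)), (32, np.int64(316)), (36, np.int64(229)), (40, np.int64(16))] field angs [('blue5', np.int64(1503), np.float64(-14.9), np.float64(23.7))] yrange [-80.  -51.7]
```

View pics/w5.png

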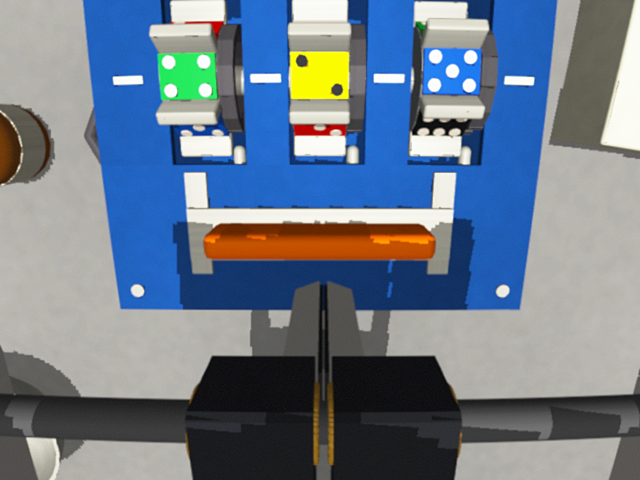

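Wheels show 4 (-1°), 2 (-1°) and 5 (+4°), and the fingers are clear in front of the bar. Next I'll push the bar gently.

drive_tool(rows=[{"offset": [-4,-3.5,0],"spin": 0,"jaw": 0},{"offset": [0,0,16],"spin": 0,"jaw": 0},{"offset": [0,0,16],"spin": 0,"jaw": 0},{"offset": [0,0,14],"spin": 0,"jaw": 0},{"offset": [0,0,0],"spin": 0,"jaw": 0},{"offset": [3.5,0,0],"spin": 0,"jaw": 0},{"offset": [2,0,0],"spin": 0,"jaw": 0},{"offset": [2,0,0],"spin": 0,"jaw": 0},{"offset": [2,0,0],"spin": 0,"jaw": 0},{"offset": [2,0,0],"spin": 0,"jaw": 0},{"offset": [2,0,0],"spin": 0,"jaw": 0},{"offset": [2,0,0],"spin": 0,"jaw": 0}])

```text
clock: 12.65
eef_pos: [506.1, 61.7, 176.2]
eef_rot: [-3.142, 0.002, 0.097]
wrist_force: [-14.7, -1.5, 12.3]
finger_gap: 0.6
```

```bash
python3 st.py
```

```text
t 12.65 case xy [-92.39  -0.17] tip z 79.15 yaw [-3.14155362e+00  1.96310658e-03  9.72786529e-02] F [-14.7   -1.5   12.26]
```

drive_tool(rows=[{"offset": [0.5,0,0],"spin": 0,"jaw": 0},{"offset": [0,0,0],"spin": 0,"jaw": 0}])

```text
clock: 12.85
eef_pos: [506.3, 61.7, 176.1]
eef_rot: [-3.142, 0.003, 0.097]
wrist_force: [-11.5, -0.3, 8.2]
finger_gap: 0.2
```

```bash
python3 st.py
```

```text
t 12.85 case xy [-92.12  -0.17] tip z 79.11 yaw [-3.14156451e+00  2.50387524e-03  9.73095331e-02] F [-11.47  -0.3    8.16]
```

drive_tool(rows=[{"offset": [0.7,0,0],"spin": 0,"jaw": 0},{"offset": [0,0,0],"spin": 0,"jaw": 0}])

```text
clock: 13.05
eef_pos: [506.8, 61.7, 176.1]
eef_rot: [-3.142, 0.003, 0.097]
wrist_force: [-13.9, -0.9, 10.1]
finger_gap: 0.4
```

```bash
python3 st.py
```

```text
t 13.05 case xy [-91.68  -0.15] tip z 79.11 yaw [-3.14153125  0.00330319  0.09733749] F [-13.91  -0.92  10.09]
```

drive_tool(rows=[{"offset": [0.8,0,0],"spin": 0,"jaw": 0},{"offset": [0,0,0],"spin": 0,"jaw": 0}])

```text
clock: 13.25
eef_pos: [508.5, 61.9, 176.1]
eef_rot: [-3.142, -0.0, 0.097]
wrist_force: [-1.8, 0.4, 1.8]
finger_gap: 0.6
```

```bash
python3 st.py; python3 look.py w6; python3 ang.py w6 | cut -c1-260; python3 - <<'E'
from h import *
import ang
c=np.load('pics/w6.npy',allow_pickle=True).item()
P,col=ang.cloud(c); x,y,z=P.T; hsv=cv2.cvtColor(col[None],cv2.COLOR_BGR2HSV)[0]
g=(hsv[:,0]<16)&(hsv[:,1]>180)&(abs(x+80)<35)&(z>97)&(z<110); print('grip x',np.percentile(x[g],[1,5,50,95,99]))
E
```

```text
t 13.25 case xy [-89.9   -0.17] tip z 79.1 yaw [-3.14156864e+00 -1.85095175e-04  9.72785398e-02] F [-1.75  0.4   1.77]
{'clock': np.float64(13.25), 'eef_pos': array([508.542,  61.901, 176.096]), 'eef_rot': array([-3.142, -0.   ,  0.097]), 'wrist_force': array([-1.751,  0.4  ,  1.773]), 'finger_gap': np.float64(0.57)}
L rib phase (np.float64(3.9452926052697843), np.float64(29.0)) tips [(-36, np.int64(51)), (-32, np.int64(430)), (-28, np.int64(576)), (-24, np.int64(262)), (24, np.int64(707)), (28, np.int64(515)), (32, np.int64(272))] field angs [('red3', np.int64(82), np.flo
M rib phase (np.float64(3.335987250087365), np.float64(29.0)) tips [(-36, np.int64(95)), (-32, np.int64(470)), (-28, np.int64(635)), (-24, np.int64(219)), (24, np.int64(733)), (28, np.int64(538)), (32, np.int64(269))] field angs [('yellow2', np.int64(3065), np
R rib phase (np.float64(3.961587176914694), np.float64(-29.5)) tips [(-32, np.int64(326)), (-28, np.int64(495)), (-24, np.int64(523)), (24, np.int64(434)), (28, np.int64(583)), (32, np.int64(435)), (36, np.int64(58))] field angs [('green4', np.int64(80), np.fl
grip x [-78.23026251 -77.47478151 -71.09903201 -66.04740427 -65.52385011]
```

The bar slipped past the rims (12 mm) and the force dropped, so the right wheel's catch has engaged. Pushing on.

drive_tool(rows=[{"offset": [1.5,0,0],"spin": 0,"jaw": 0},{"offset": [1.5,0,0],"spin": 0,"jaw": 0},{"offset": [1.5,0,0],"spin": 0,"jaw": 0},{"offset": [1.5,0,0],"spin": 0,"jaw": 0},{"offset": [1.5,0,0],"spin": 0,"jaw": 0},{"offset": [0,0,0],"spin": 0,"jaw": 0}])

```text
clock: 13.9
eef_pos: [516.2, 62.6, 176.1]
eef_rot: [-3.142, -0.001, 0.097]
wrist_force: [-1.0, 0.2, 0.7]
finger_gap: 0.5
```

```bash
cat > bar.py <<'E'
from h import *
import ang
c=eyes.camera('wrist'); P,col=ang.cloud(c); x,y,z=P.T; hsv=cv2.cvtColor(col[None],cv2.COLOR_BGR2HSV)[0]
g=(hsv[:,0]<16)&(hsv[:,1]>180)&(abs(x+75)<35)&(abs(y)<60)&(z>97)&(z<110); print('grip x',np.percentile(x[g],[1,5,50,95,99]))
E
python3 st.py; python3 bar.py
```

```text
t 13.9 case xy [-82.25  -0.15] tip z 79.08 yaw [-3.14156273e+00 -5.07725264e-04  9.72721277e-02] F [-0.98  0.18  0.74]
grip x [-70.5211838  -69.80395928 -63.38917415 -58.36350818 -57.80583272]
```

drive_tool(rows=[{"offset": [1.5,0,0],"spin": 0,"jaw": 0},{"offset": [1.5,0,0],"spin": 0,"jaw": 0},{"offset": [1,0,0],"spin": 0,"jaw": 0},{"offset": [0.7,0,0],"spin": 0,"jaw": 0},{"offset": [0,0,0],"spin": 0,"jaw": 0}])

```text
clock: 14.45
eef_pos: [520.7, 63.1, 176.1]
eef_rot: [3.142, -0.0, 0.097]
wrist_force: [-3.0, 0.8, 0.9]
finger_gap: 0.5
```

drive_tool(rows=[{"offset": [0.5,0,0],"spin": 0,"jaw": 0},{"offset": [0,0,0],"spin": 0,"jaw": 0}])

```text
clock: 14.65
eef_pos: [520.9, 63.1, 176.1]
eef_rot: [-3.142, 0.001, 0.097]
wrist_force: [-5.8, -0.1, 2.4]
finger_gap: 0.5
```

```bash
python3 st.py; python3 bar.py
```

```text
t 14.65 case xy [-77.44  -0.16] tip z 79.06 yaw [-3.14154446e+00  5.30045756e-04  9.72435972e-02] F [-5.83 -0.14  2.4 ]
grip x [-65.93839739 -65.17378771 -58.71859098 -53.69061707 -53.1418083 ]
```

drive_tool(rows=[{"offset": [0.6,0,0],"spin": 0,"jaw": 0},{"offset": [0,0,0],"spin": 0,"jaw": 0}])

```text
clock: 14.9
eef_pos: [521.1, 63.1, 176.0]
eef_rot: [3.142, 0.002, 0.097]
wrist_force: [-10.2, -1.7, 7.2]
finger_gap: 0.1
```

drive_tool(rows=[{"offset": [0.6,0,0],"spin": 0,"jaw": 0},{"offset": [0,0,0],"spin": 0,"jaw": 0}])

```text
clock: 15.1
eef_pos: [521.3, 63.1, 176.0]
eef_rot: [3.142, 0.003, 0.097]
wrist_force: [-14.8, -1.4, 9.9]
finger_gap: 0.1
```

The force climbs with no further travel, so the bar is on its stop. Backing off and lifting clear.

drive_tool(rows=[{"offset": [-3,0,0],"spin": 0,"jaw": 0},{"offset": [-12,0,0],"spin": 0,"jaw": 0},{"offset": [-15,0,0],"spin": 0,"jaw": 0},{"offset": [0,0,-20],"spin": 0,"jaw": 0},{"offset": [0,0,-30],"spin": 0,"jaw": 0},{"offset": [0,0,-30],"spin": 0,"jaw": 0},{"offset": [0,0,-30],"spin": 0,"jaw": 0},{"offset": [0,0,0],"spin": 0,"jaw": 0},{"offset": [0,0,0],"spin": 0,"jaw": 0}])

```text
clock: 16.0
eef_pos: [492.6, 60.3, 286.2]
eef_rot: [3.142, -0.002, 0.097]
wrist_force: [0.4, 0.2, -0.1]
finger_gap: 0.5
```

```bash
python3 st.py; python3 bar.py; python3 look.py w7; python3 ang.py w7
```

```text
t 16.0 case xy [-105.97   -0.23] tip z 189.15 yaw [ 3.14150613e+00 -1.56982365e-03  9.73007291e-02] F [ 0.37  0.17 -0.1 ]
grip x [-66.08808975 -65.93173469 -60.14497635 -53.85776761 -53.4325179 ]
{'clock': np.float64(16.05), 'eef_pos': array([492.304,  60.286, 285.389]), 'eef_rot': array([-3.142,  0.   ,  0.097]), 'wrist_force': array([-0.164,  0.275,  0.231]), 'finger_gap': np.float64(0.232)}
L rib phase (np.float64(4.902527792935603), np.float64(29.0)) tips [(-36, np.int64(11)), (-32, np.int64(187)), (-28, np.int64(238)), (-24, np.int64(92)), (24, np.int64(273)), (28, np.int64(192)), (32, np.int64(110))] field angs [('green4', np.int64(976), np.float64(-20.3), np.float64(18.8)), ('blue5', np.int64(45), np.float64(-57.6), np.float64(-6.4))] yrange [51.5 79.7]
M rib phase (np.float64(4.192626648459843), np.float64(29.0)) tips [(-36, np.int64(39)), (-32, np.int64(184)), (-28, np.int64(228)), (-24, np.int64(104)), (24, np.int64(266)), (28, np.int64(200)), (32, np.int64(101))] field angs [('yellow2', np.int64(1256), np.float64(-19.6), np.float64(20.4)), ('red3', np.int64(35), np.float64(-57.8), np.float64(-54.2))] yrange [-13.9  13.7]
R rib phase (np.float64(5.190975866412215), np.float64(-30.0)) tips [(-32, np.int64(181)), (-28, np.int64(215)), (-24, np.int64(153)), (24, np.int64(210)), (28, np.int64(210)), (32, np.int64(153)), (36, np.int64(16))] field angs [('blue5', np.int64(918), np.float64(-19.4), np.float64(19.8))] yrange [-80.  -51.7]
```

View pics/w7.png

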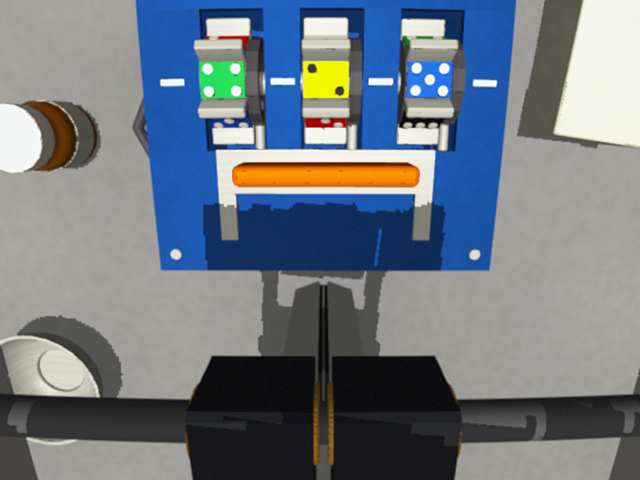

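The picture shows green 4 (222,80), yellow 2 (326,80) and blue 5 (429,78) on top. The bar sits at the front of its frame (326,175), with the fingers well clear.

```bash
python3 -c "
from cell import manip
print(manip.sign_off())"
```

```text
the job is handed in; nothing more can be done
None
```

The strongbox shows 4 - 2 - 5 on top, the orange bar is pushed home, and the job was handed in after about 16 s on the robot's clock. I rolled each wheel by a rib with the closed fingertips, then pushed the bar in small steps.

- **Wheels:** before the bar went in, left and middle measured about 1° off centre and the right about 4°. After locking they read about -1°, -1° and 0°, so no search for the right wheel's catch was needed.
- **Bar:** at the rims it resisted with about 14 N for some millimetres, then slid on. My depth measurement gives 24.5 to 24.8 mm of travel rather than exactly 25. At the end the force rose to about 15 N with almost no further movement, which I took as the stop.
- **Afterwards:** the gripper is clear of everything, with under 1 N at the wrist. No check failed. The jar, bowl and white carton looked in place in the last picture. I did not re-check the tape roll or the other stock after the moves, but the arm worked only above the wheels and the bar.

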